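Torque the sterilising pot's cover nut until the wrench breaks over

ROBOT

A 6-joint arm with a two-finger parallel gripper is mounted at the origin on the work surface. World frame = base frame: x ahead of the robot, y to its left, z up, the work surface at z = 0. Lengths are in m, angles in degrees, forces in N, time in s.
With the tool pointing down it reaches from about 0.35 to 0.925 m from the base axis. Payload 6.4 kg.
Tool frame: the origin (TCP) lies between the finger pads; the fingertips stand 22 mm ahead of it and the grasp point (between the pads) lies 3 mm ahead of it; z points along the fingers, y is the line along which they close (so a half turn about z gives the same grasp; the last joint's range is limited). The gripper opens to 85 mm and grips with 20 to 120 N. Pads are 22 mm wide; open, the fingers measure 114 mm over their backs; the gripper's body (76 mm by 85 mm) begins 54 mm behind the grasp point. The pads swing forward as they close: fully open they stand 13 mm farther back than shut.
Start: joints at [63.02, 14.043, 89.255, -0, 76.702, -9.975], TCP at [0.19, 0.622, 0.253] pointing down, gripper open.
Joint ranges: [-179.41, 179.41], [-58.25, 129.5], [7.25, 145.43], [-54.29, 234.29], [11.92, 165.04], [-157.13, 157.13]. Speed limits (degrees/s): [147.25, 147.25, 180, 180, 180, 180].

INTERFACE

Orientations are given as a 3x3 rotation matrix whose columns are the frame's x, y, z axes.
In Python, from plant import readout, eyes, r gives the robot as it stands.
- The arm moves only by the tool move_arm, never from a script. Its arguments are lists of equal length, an entry for each row: "jaw": the gripper's target within -1 to 1 (fully open at 1, half-way at 0, shut at -1); "translation": the shift along the tool's x, y, z in mm, a list of three; "turn": the turn about the tool's z in rad. In form: {"jaw": [jaw, ...], "translation": [[tx, ty, tz], ...], "turn": [turn, ...]}. A call has 1 to 5 rows; each row is the pose to reach, as a shift and turn from the pose commanded when the call began, along the tool's axes at that moment; what a row does not reach only later rows make up. A row lasts 1/10 s, in which the tool goes at most 50 mm and 8.59 degrees, less where a joint would pass 70% of its speed; a pose out of reach is approached as far as the arm can. A call with a gripper value outside its range is refused whole. The fingers move at their own pace and stop on an object; the grip force is fixed at half the most. Time passes only in rows, so rows that repeat a pose let the fingers close. It gives the time, the measured TCP pose, the force, the opening and the grip force at its end, in the units of the state.
- readout.sense(): the state, without advancing time (a new reading comes with each control period).
- eyes.camera(name): name is "scene" or "top" or "wrist"; returns a dict with "image" (384x512x3 uint8, red, green, blue), "z_map" (384x512 float32, m along the optical axis (not along the pixel's ray), 0 where there is no reading), "fx", "fy", "cx", "cy" (pixels), "extrinsics" (4x4, takes a point from camera to world coordinates). Camera axes: x right, y down, z forward; pixel columns grow to the right and rows downward; lengths in m; the calibration is good to about 2 mm. A picture is of the moment at which its call begins.
- r.job_done(): hands the job in; it is judged then, once.
The state is a dict: "time": time; "joint_pos": joint angles; "joint_velocities": joint speeds; "tau": joint torques, N m; "eef_pos": TCP position; "ee_rot": TCP orientation; "wrist_force": force on the tool from outside, world axes, zero at the start; "ft_torque": the same for the moment, N m; "width": opening from 0.0 (shut) to 1.0 (fully open); "gripper_force": force on a finger pad.
Only numpy, scipy, OpenCV 4.12 (cv2) and the standard library are available. Lean on these libraries where they do the work, as an engineer would, in place of code of your own. Each camera call takes 0.05 s, during which the arm holds its last target. There are 200 camera calls.

TASK

Fit the click-type torque wrench on the brass cover nut of the sterilising pot, fully down over its bar, and turn the nut clockwise (seen from above) by pushing the wrench's black handle until the handle's hinge visibly breaks over. Stop there without forcing it further, or the nut is overtightened; ease off so that the handle springs straight and leave the wrench sitting on the tight nut. Do not disturb the jar, the bottle or the dishes.

Things in the scene. Friction and masses are not known exactly. Their poses are not given: they have to be found in the camera images.
- wrench: Torque wrench, 261 mm long, 0.46 kg, lying flat at the start. Origin: centre of its head's underside, on the turning axis; x along the straight handle, z up. Head: dark steel, 80 (x) x 40 (y) x 22 mm high; a slot open below, 59 (x) x 17 (y) mm, 16 deep, centred on the origin, drops over the nut's bar, either way round. Centre of mass about 30 mm along x.
- wrench_grip (a point): Middle of the red grip block that stands on the wrench's head; pinch it across y. Block 44 (x) x 24 (y) mm, from 22 to 56 mm above the head's underside. This point is 22 mm along x from the wrench's origin and 42 mm above the underside; axes as the wrench's.
- wrench_handle (a joint): Break-over hinge of the handle (upright pin, 60 mm along x from the wrench's origin), rad: 0 straight, grows to 0.26 (stop) as the handle bends clockwise from above. Straight up to 1.0 N m about the pin (about 8 N at handle_push), then gives way at little more force; springs straight when released. Turning by the head cannot break it. Broken over counts from 0.12.
- handle_push (a point): Point on the centre line of the black handle grip, where to push: 130 mm beyond the hinge pin, 190 mm from the wrench's origin when straight, 12 mm above the head's underside; x along the handle. The grip, 140 to 255 mm from the origin, is 22 mm wide and 20 mm high; nearer the hinge is a steel shank 14 mm square.
- nut_seat (a point): Centre of the upper face of the brass nut's flange (80 mm across, 125 mm above the bench), on its upright axis. x runs along the brass bar on this face: 56 (x) x 14 (y) mm, 14 mm high, its top 4 mm narrowed to 51 x 9 mm. The wrench's underside comes to rest on this face. Below is the fixed steel pot, 148 mm across its cover.
- cover_nut (a joint): Turn of the nut, rad, growing as it is tightened (clockwise from above). It runs with light drag (0.4 N m) and comes up tight abruptly; how far it must still turn differs each time, between 0.3 and 0.8 rad. It has some 0.1 rad of play in the wrench.
- cover_stud (a joint): Overtightening of the stud under the nut, rad: 0 while sound; it yields (grows, for good) if the nut is turned with more than 3.2 N m, about 17 N at handle_push. Up to 0.05 is tolerated.
- specimen_jar: Glass specimen jar with yellow lid, 76 mm across, 98 mm high, loose; origin at the centre of its underside. Bystander.
- reagent_bottle: White bottle with red cap, 48 mm across, 95 mm high, loose; origin at the centre of its underside. Bystander.
- petri_stack: Stack of glass dishes, 88 mm across, 42 mm high, loose as one piece; origin at the centre of its underside. Bystander.
Not all that is in view belongs to the job. What is shaped like the part that bears nut_seat but orange is not meant.

How it is judged:
By the outcome, as a careful person would: the job done as asked, in the order asked, and still so for the second after the job is handed in, with the robot touching nothing.
It also fails if it takes over 72 s, if anything falls off the work surface, if the arm or the gripper's body presses on something with over 40 N, if the wrist force passes 120 N, or if a joint passes its speed limit or range.

## Working session

There is one attempt and no reset: what is moved stays moved. The work goes in short steps, Python scripts to look and compute and a tool call to move; the robot and the scene stay as the last step left them, time stands still between calls to the robot, and variables do not carry over. Pictures are saved under pics/ and viewed, at most 10 in all, crops included, and the job is handed in when it is done.

Besides the shell and the picture viewer there is one more tool, called after ">>>" as a command line: name --pt "numbers of a row" for each row, then --argument value for the rest. move_arm: Moves the arm, as the interface text tells. Its arguments: {"type":"object","properties":{"jaw":{"type":"array","items":{"type":"number"}},"translation":{"type":"array","items":{"type":"array","items":{"type":"number"}}},"turn":{"type":"array","items":{"type":"number"}}},"required":["jaw","translation","turn"]}

```bash
mkdir -p pics; cat > h.py <<'E'
import numpy as np, cv2
from plant import readout, eyes, r
def shot(n,f=None,crop=None,s=1):
    c=eyes.camera(n); im=c["image"][:,:,::-1]
    if f:
        if crop: a,b,d,e=crop; im=im[b:e,a:d]
        cv2.imwrite('pics/'+f,cv2.resize(im,None,fx=s,fy=s,interpolation=cv2.INTER_CUBIC))
    np.savez('last_'+n,**{k:np.asarray(v) for k,v in c.items()})
    return c
def cloud(c):
    z=c["z_map"]; v,u=np.indices(z.shape)
    P=np.stack([(u-c["cx"])/c["fx"]*z,(v-c["cy"])/c["fy"]*z,z],-1)
    E=c["extrinsics"]; P=P@E[:3,:3].T+E[:3,3]; P[z==0]=np.nan
    return P
E
python3 - <<'E'
from h import *
a=shot('top')["image"];b=shot('scene')["image"]
im=np.vstack([a,b])[:,:,::-1]
cv2.imwrite('pics/a.png',cv2.resize(im,(400,600)) if 0 else np.hstack([cv2.resize(a,(400,300)),cv2.resize(b,(400,300))])[:,:,::-1])
cv2.imwrite('pics/top.png',cv2.resize(a[:,:,::-1],(800,600)))
s=readout.sense();print(s)
E
```

```text
{'time': 0.1, 'joint_pos': array([ 6.30189587e+01,  1.40797825e+01,  8.93187419e+01,  1.54991586e-03,
        7.67015465e+01, -9.97366483e+00]), 'joint_velocities': array([ 0.04536529, -0.07250053, -0.18513534,  0.06188361, -0.03122365,
        0.04192638]), 'tau': array([ 3.42507237e-04, -4.30670249e+01, -3.27127755e+01, -4.94477820e-05,
        2.81051784e-03,  2.05827257e-05]), 'eef_pos': array([0.18987879, 0.62116061, 0.25228657]), 'ee_rot': array([[-9.56265146e-01,  2.92500092e-01, -8.15868822e-04],
       [ 2.92501046e-01,  9.56263956e-01, -1.54451824e-03],
       [ 3.28414219e-04, -1.71561145e-03, -9.99998474e-01]]), 'wrist_force': array([-0.13711168, -0.27259527, -0.23252485]), 'ft_torque': array([ 0.00771713, -0.01564146, -0.05271438]), 'gripper_force': 0.0, 'width': 0.9999093174463352}
```

View pics/top.png

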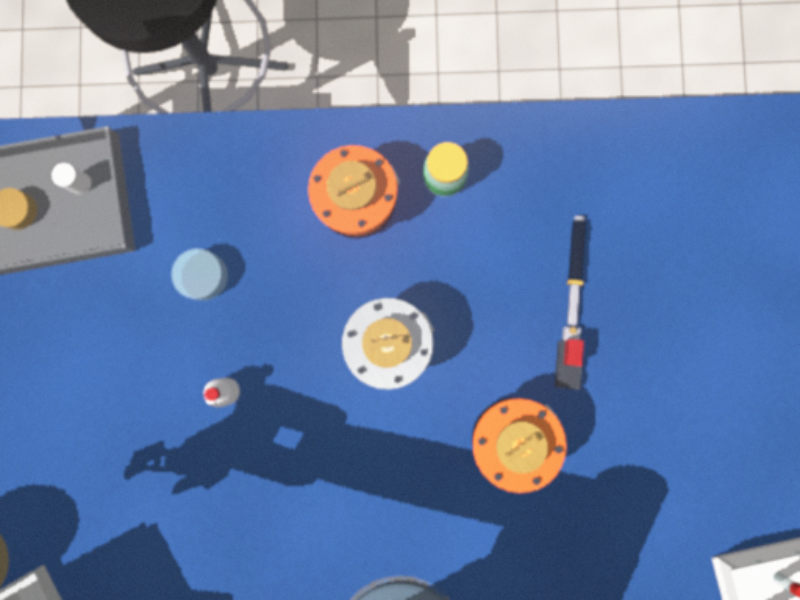

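View pics/a.png

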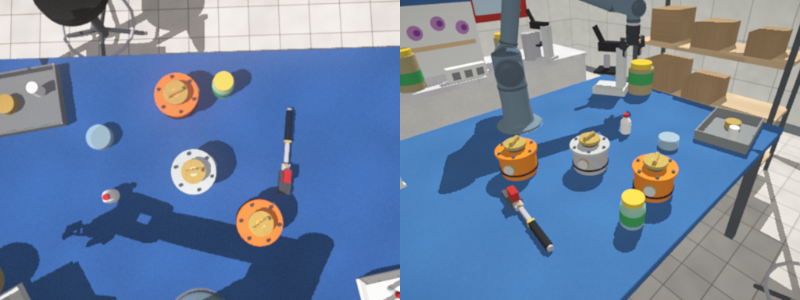

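Three pots are in the top view (800x600): orange at (353,190), orange at (520,445) and white steel at (388,343). The steel one is meant, since orange is excluded. The wrench lies from its head at (569,365) to its handle tip at (580,217), with the red block at (574,352). I'll measure these and confirm with a crop.

```bash
python3 - <<'E'
from h import *
c=shot('top'); P=cloud(c); im=c["image"]; hsv=cv2.cvtColor(im,cv2.COLOR_RGB2HSV)
print(c["extrinsics"].round(3).tolist(),c["fx"])
def at(u,v): return P[int(v*.64),int(u*.64)].round(3)
for n,(u,v) in dict(pot=(388,343),jar=(446,162),bot=(212,393),petri=(199,274),o1=(353,190),o2=(520,445)).items(): print(n,at(u,v))
# nut
cen=at(388,343)[:2]
Z=P[...,2]; d=np.hypot(P[...,0]-cen[0],P[...,1]-cen[1])
for lo,hi in ((.105,.118),(.120,.130),(.134,.146)):
    m=(d<.085)&(Z>lo)&(Z<hi); q=P[m]
    (cx,cy),(w,h),a=cv2.minAreaRect((q[:,:2]*1000).astype(np.float32))
    print(lo,m.sum(),q.mean(0).round(4),(cx,cy),(w,h),a)
    if hi==.146:
        w,V=np.linalg.eigh(np.cov(q[:,:2].T));print('ev',np.sqrt(w),np.degrees(np.arctan2(V[1,1],V[0,1])))
# wrench
sub=np.zeros(Z.shape,bool); sub[130:255,345:385]=1
for lo,hi in ((.008,.03),(.016,.03),(.045,.065)):
    m=sub&(Z>lo)&(Z<hi);q=P[m]
    print('wr',lo,m.sum(),q.mean(0).round(4),cv2.minAreaRect((q[:,:2]*1000).astype(np.float32)))
    w,V=np.linalg.eigh(np.cov(q[:,:2].T));print(np.degrees(np.arctan2(V[1,1],V[0,1])))
A=cv2.resize(im[180:260,205:291],(400,372),interpolation=cv2.INTER_CUBIC)
B=cv2.resize(im[130:255,320:420],(300,372),interpolation=cv2.INTER_CUBIC)
cv2.imwrite('pics/crop.png',np.hstack([A,B])[:,:,::-1])
E
```

```text
[[-0.023, -0.996, 0.082, 0.499], [-0.999, 0.025, 0.027, -0.039], [-0.029, -0.082, -0.996, 1.211], [0.0, 0.0, 0.0, 1.0]] 436.730336916587
pot [0.519 0.006 0.14 ]
jar [ 0.817 -0.095  0.099]
bot [0.445 0.299 0.094]
petri [0.648 0.337 0.041]
o1 [0.768 0.059 0.125]
o2 [ 0.357 -0.194  0.131]
0.105 66 [0.5199 0.0054 0.1064] (522.1053466796875, 9.6806640625) (134.52072143554688, 122.47342681884766) 26.286958694458008
0.12 667 [0.5196 0.0094 0.125 ] (520.501220703125, 10.22158432006836) (77.154296875, 77.00313568115234) 88.76998901367188
0.134 114 [0.5193 0.0093 0.1377] (519.6427001953125, 9.164081573486328) (13.784395217895508, 55.330711364746094) 8.065476417541504
ev [0.0038062  0.01587086] 98.52726567983333
wr 0.008 933 [ 0.5768 -0.3104  0.0205] ((585.620361328125, -311.67999267578125), (68.16297149658203, 301.67181396484375), 78.4350814819336)
172.77794774075306
wr 0.016 849 [ 0.5757 -0.311   0.0213] ((585.9602661132812, -312.1505126953125), (40.574153900146484, 300.9446105957031), 84.06920623779297)
172.887485021222
wr 0.045 164 [ 0.4979 -0.3032  0.0552] ((497.4830322265625, -303.40447998046875), (25.69009017944336, 42.06688690185547), 88.09748077392578)
173.6660040092003
```

View pics/crop.png

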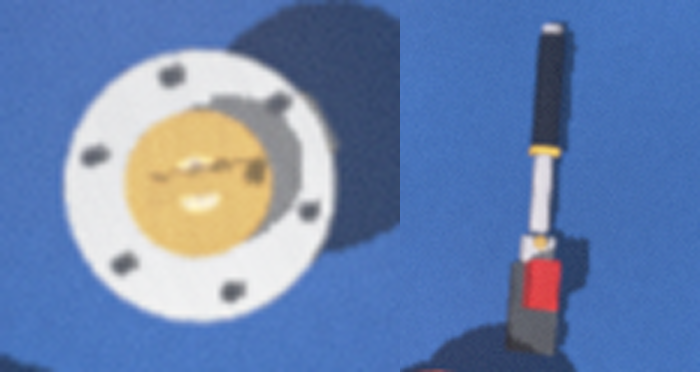

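The crop confirms the steel pot: its bar runs at about 98° in the world and its flange centre is near (0.520, 0.010). The wrench points along about -6°, with its red block at (0.4975, -0.3034). I'll put the wrench on with the handle towards +y, which keeps its sweep clear of the orange pots.

```bash
cat >> h.py <<'E'
def plan(x,y,z,yang):
    s=readout.sense(); R=s["ee_rot"]; p=s["eef_pos"]
    d=R.T@(np.array([x,y,z])-p)*1000
    cur=np.degrees(np.arctan2(R[1,1],R[0,1]))
    t=-np.radians((yang-cur+180)%360-180)
    print('t',s["time"].__round__(2),'pos',p.round(4),'yang',cur.round(2),'F',s["wrist_force"].round(1),'T',s["ft_torque"].round(2),'w',round(s["width"],3))
    print('shift',d.round(1),'turn',round(t,4),'rows',abs(t)/.15,np.linalg.norm(d)/50)
E
python3 -c "
from h import *
plan(.4975,-.3034,.20,-96.2)"
```

```text
t 0.15 pos [0.1899 0.6212 0.2524] yang 73.0 F [-0.2 -1.2  0.7] T [-0.03  0.02  0.01] w 1.0
shift [-564.5 -794.2   53.4] turn 2.9531 rows 19.6871973322757 19.517420191521754
```

>>> move_arm --jaw '[1,1,1,1,1]' --pt "-28 -40 0" --pt "-56 -79 0" --pt "-85 -119 0" --pt "-113 -159 0" --pt "-141 -198 0" --turn '[0,0,0,0,0]'

```text
time: 0.65
eef_pos: [0.267, 0.3891, 0.2529]
ee_rot: [[-0.956, 0.292, -0.0], [0.292, 0.956, -0.0], [0.0, -0.0, -1.0]]
wrist_force: [0.9, -0.4, 0.6]
width: 0.998
gripper_force: 0.0
```

>>> move_arm --jaw '[1,1,1,1,1]' --pt "-28 -40 0" --pt "-56 -79 0" --pt "-85 -119 0" --pt "-113 -159 0" --pt "-141 -198 0" --turn '[0,0,0,0,0]'

```text
time: 1.15
eef_pos: [0.3439, 0.1586, 0.2533]
ee_rot: [[-0.956, 0.292, 0.001], [0.292, 0.956, 0.0], [-0.001, 0.0, -1.0]]
wrist_force: [0.7, 0.4, 0.2]
width: 1.0
gripper_force: 0.0
```

>>> move_arm --jaw '[1,1,1,1,1]' --pt "-28 -40 0" --pt "-56 -79 0" --pt "-85 -119 0" --pt "-113 -159 0" --pt "-141 -198 0" --turn '[0,0,0,0,0]'

```text
time: 1.65
eef_pos: [0.4209, -0.0723, 0.2533]
ee_rot: [[-0.956, 0.293, 0.001], [0.293, 0.956, -0.0], [-0.001, 0.0, -1.0]]
wrist_force: [1.4, 0.5, 0.5]
width: 1.0
gripper_force: 0.0
```

>>> move_arm --jaw '[1,1,1,1,1]' --pt "-28 -40 0" --pt "-56 -79 0" --pt "-85 -119 0" --pt "-113 -159 0" --pt "-141 -198 0" --turn '[0,0,0,0,0]'

```text
time: 2.15
eef_pos: [0.4979, -0.3028, 0.2529]
ee_rot: [[-0.956, 0.293, -0.0], [0.293, 0.956, 0.0], [0.0, 0.0, -1.0]]
wrist_force: [1.3, 0.2, 0.5]
width: 1.001
gripper_force: 0.0
```

>>> move_arm --jaw '[1,1,1,1,1]' --pt "0 0 0" --pt "0 0 0" --pt "0 0 0" --pt "0 0 0" --pt "0 0 0" --turn '[0.15,0.3,0.45,0.6,0.74]'

```text
time: 2.65
eef_pos: [0.4976, -0.3007, 0.2528]
ee_rot: [[-0.504, 0.864, -0.001], [0.864, 0.504, 0.001], [0.001, -0.0, -1.0]]
wrist_force: [-0.2, 0.1, 0.1]
width: 1.002
gripper_force: 0.0
```

>>> move_arm --jaw '[1,1,1,1,1]' --pt "0 0 0" --pt "0 0 0" --pt "0 0 0" --pt "0 0 0" --pt "0 0 0" --turn '[0.15,0.3,0.45,0.6,0.74]'

```text
time: 3.15
eef_pos: [0.4976, -0.3006, 0.2529]
ee_rot: [[0.21, 0.978, -0.001], [0.978, -0.21, 0.001], [0.0, -0.001, -1.0]]
wrist_force: [-0.5, 0.6, -0.2]
width: 0.997
gripper_force: 0.0
```

>>> move_arm --jaw '[1,1,1,1,1]' --pt "0 0 0" --pt "0 0 0" --pt "0 0 0" --pt "0 0 0" --pt "0 0 0" --turn '[0.15,0.3,0.45,0.6,0.74]'

```text
time: 3.65
eef_pos: [0.4976, -0.3005, 0.2529]
ee_rot: [[0.815, 0.58, -0.001], [0.58, -0.815, 0.001], [-0.0, -0.001, -1.0]]
wrist_force: [-0.0, 0.1, -0.2]
width: 1.003
gripper_force: 0.0
```

>>> move_arm --jaw '[1,1,1,1,1]' --pt "0 0 0" --pt "0 0 0" --pt "0 0 0" --pt "0 0 0" --pt "0 0 0" --turn '[0.15,0.3,0.45,0.6,0.74]'

```text
time: 4.15
eef_pos: [0.4976, -0.3005, 0.2529]
ee_rot: [[0.993, -0.121, -0.001], [-0.121, -0.993, 0.001], [-0.001, -0.0, -1.0]]
wrist_force: [0.5, -0.6, -1.2]
width: 1.0
gripper_force: 0.0
```

```bash
python3 -c "
from h import *
c=shot('wrist','w1.png');P=cloud(c);Z=P[...,2]
m=(Z>.045)&(Z<.065)&(P[...,0]>.4)&(P[...,0]<.6)&(P[...,1]<-.25)
q=P[m];print(m.sum(),q.mean(0),cv2.minAreaRect((q[:,:2]*1000).astype(np.float32)))
plan(.4975,-.3034,.05,-96.2)"
```

```text
1250 [ 0.48891907 -0.30115902  0.05669504] ((456.7389221191406, -289.1423034667969), (33.486392974853516, 129.0858154296875), 67.41533660888672)
t 4.2 pos [ 0.4976 -0.3006  0.2529] yang -97.13 F [-0.6  0.2 -0.1] T [-0.   -0.03  0.03] w 0.995
shift [  0.3   2.9 202.9] turn -0.0163 rows 0.10839005662545635 4.058555999017987
```

View pics/w1.png

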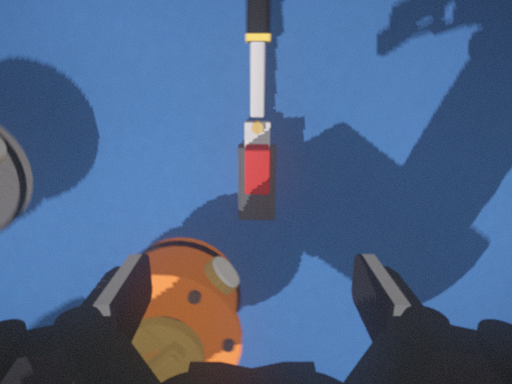

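The wrist view shows the red block at (257,171) with the handle straight up the image, so the tool is well aligned. I'll refine the block and head positions from this picture.

```bash
python3 -c "
from h import *
c=dict(np.load('last_wrist.npz'));P=cloud(c);Z=P[...,2];S=np.zeros(Z.shape,bool);S[0:225,230:290]=1
for lo,hi in((.048,.065),(.017,.03),(.01,.065)):
  m=S&(Z>lo)&(Z<hi)
  q=P[m];print(m.sum(),q.mean(0),cv2.minAreaRect((q[:,:2]*1000).astype(np.float32)))
  w,V=np.linalg.eigh(np.cov(q[:,:2].T));print(np.degrees(np.arctan2(V[1,1],V[0,1])))
"
```

```text
1157 [ 0.49534935 -0.30470976  0.05672657] ((494.063720703125, -304.5535888671875), (23.18801498413086, 44.386756896972656), 83.4382095336914)
172.92962810145758
4201 [ 0.53990666 -0.30992782  0.02194574] ((539.6799926757812, -310.05267333984375), (40.00575256347656, 214.74899291992188), 83.40511322021484)
173.46640623958027
5460 [ 0.53016494 -0.30878732  0.02948772] ((539.6799926757812, -310.05267333984375), (40.00575256347656, 214.74899291992188), 83.40511322021484)
173.45018361410558
```

>>> move_arm --jaw '[1,1,1,1,1]' --pt "-1.6 3.8 45" --pt "-1.6 3.8 90" --pt "-1.6 3.8 135" --pt "-1.6 3.8 175" --pt "-1.6 3.8 203" --turn '[-0.009,-0.009,-0.009,-0.009,-0.009]'

```text
time: 4.7
eef_pos: [0.4943, -0.303, 0.0469]
ee_rot: [[0.995, -0.103, -0.003], [-0.103, -0.995, 0.003], [-0.003, -0.003, -1.0]]
wrist_force: [-0.8, 0.1, 0.2]
width: 0.999
gripper_force: 0.0
```

>>> move_arm --jaw '[0,-1,-1,-1,-1]' --pt "0 0 0" --pt "0 0 0" --pt "0 0 0" --pt "0 0 0" --pt "0 0 0" --turn '[0,0,0,0,0]'

```text
time: 5.2
eef_pos: [0.497, -0.3055, 0.0526]
ee_rot: [[0.994, -0.106, 0.003], [-0.106, -0.994, -0.003], [0.003, 0.003, -1.0]]
wrist_force: [0.0, -0.3, 6.1]
width: 0.269
gripper_force: 59.5
```

>>> move_arm --jaw '[-1,-1,-1,-1,-1]' --pt "0 0 0" --pt "0 0 0" --pt "0 0 0" --pt "0 0 0" --pt "0 0 0" --turn '[0,0,0,0,0]'

```text
time: 5.7
eef_pos: [0.4971, -0.3055, 0.0526]
ee_rot: [[0.994, -0.106, 0.003], [-0.106, -0.994, -0.003], [0.003, 0.002, -1.0]]
wrist_force: [-0.0, 0.5, 7.3]
width: 0.273
gripper_force: 59.6
```

>>> move_arm --jaw '[-1,-1,-1,-1,-1]' --pt "0 0 -10" --pt "0 0 -40" --pt "0 0 -85" --pt "0 0 -130" --pt "0 0 -165" --turn '[0,0,0,0,0]'

```text
time: 6.2
eef_pos: [0.4957, -0.3041, 0.2179]
ee_rot: [[0.994, -0.106, 0.001], [-0.106, -0.994, -0.001], [0.001, 0.001, -1.0]]
wrist_force: [0.6, -0.3, -4.3]
width: 0.269
gripper_force: 59.8
```

```bash
python3 -c "
from h import *
plan(.5168,.0315,.215,8.0)"
```

```text
t 6.2 pos [ 0.4957 -0.3041  0.2179] yang -96.07 F [ 0.6 -0.3 -4.3] T [-0.04 -0.06 -0.03] w 0.269
shift [ -14.5 -336.     2.7] turn -1.8164 rows 12.109594182870943 6.7255343585736655
```

>>> move_arm --jaw '[-1,-1,-1,-1,-1]' --pt "-1 -25 0" --pt "-3 -65 0" --pt "-5 -105 0" --pt "-6 -140 0" --pt "-7 -168 0" --turn '[0,0,0,0,0]'

```text
time: 6.7
eef_pos: [0.5056, -0.1341, 0.2147]
ee_rot: [[0.994, -0.105, -0.002], [-0.105, -0.994, 0.001], [-0.002, -0.001, -1.0]]
wrist_force: [1.0, 0.2, -4.2]
width: 0.271
gripper_force: 59.8
```

>>> move_arm --jaw '[-1,-1,-1,-1,-1]' --pt "-1 -35 0" --pt "-3 -75 0" --pt "-5 -115 0" --pt "-7 -150 0" --pt "-7 -168 0" --turn '[0,0,0,0,0]'

```text
time: 7.2
eef_pos: [0.5161, 0.0341, 0.2147]
ee_rot: [[0.995, -0.103, -0.002], [-0.103, -0.995, 0.001], [-0.002, -0.001, -1.0]]
wrist_force: [1.1, -1.2, -3.8]
width: 0.27
gripper_force: 59.9
```

>>> move_arm --jaw '[-1,-1,-1,-1,-1]' --pt "0 0 0" --pt "0 0 0" --pt "0 0 0" --pt "0 0 0" --pt "0 0 0" --turn '[-0.07,-0.18,-0.31,-0.44,-0.57]'

```text
time: 7.7
eef_pos: [0.5165, 0.0315, 0.2147]
ee_rot: [[0.892, 0.452, -0.002], [0.452, -0.892, 0.0], [-0.002, -0.001, -1.0]]
wrist_force: [0.1, 0.7, -4.4]
width: 0.269
gripper_force: 60.0
```

>>> move_arm --jaw '[-1,-1,-1,-1,-1]' --pt "0 0 0" --pt "0 0 0" --pt "0 0 0" --pt "0 0 0" --pt "0 0 0" --turn '[-0.13,-0.26,-0.39,-0.52,-0.65]'

```text
time: 8.2
eef_pos: [0.5165, 0.0315, 0.2147]
ee_rot: [[0.436, 0.9, -0.002], [0.9, -0.436, 0.0], [-0.001, -0.002, -1.0]]
wrist_force: [0.0, -0.6, -4.3]
width: 0.269
gripper_force: 60.0
```

>>> move_arm --jaw '[-1,-1,-1,-1,-1]' --pt "0 0 0" --pt "0 0 0" --pt "0 0 0" --pt "0 0 0" --pt "0 0 0" --turn '[-0.13,-0.26,-0.39,-0.52,-0.596]'

```text
time: 8.7
eef_pos: [0.5165, 0.0315, 0.2147]
ee_rot: [[-0.143, 0.99, -0.002], [0.99, 0.143, 0.0], [0.001, -0.002, -1.0]]
wrist_force: [-0.3, -0.9, -4.6]
width: 0.27
gripper_force: 60.0
```

>>> move_arm --jaw '[-1,-1]' --pt "0 0 0" --pt "0 0 0" --turn '[0,0]'

```text
time: 8.9
eef_pos: [0.5169, 0.0314, 0.215]
ee_rot: [[-0.137, 0.991, -0.001], [0.991, 0.137, 0.0], [0.0, -0.001, -1.0]]
wrist_force: [-0.1, -0.1, -3.6]
width: 0.272
gripper_force: 59.9
```

```bash
python3 -c "
from h import *
plan(.5168,.0315,.215,8.0)
a=shot('wrist');b=shot('top')
for n,c in (('wrist',a),('top',b)):
  P=cloud(c);Z=P[...,2];x,y=P[...,0],P[...,1]
  near=(np.hypot(x-.52,y-.01)<.3)
  m=near&(Z>.176)&(Z<.2)&(y<.3)
  q=P[m]
  if len(q)>20: print(n,m.sum(),q.mean(0),cv2.minAreaRect((q[:,:2]*1000).astype(np.float32)))
A=np.hstack([a['image'],b['image'][150:342,160:416].repeat(2,0).repeat(2,1)])[:,:,::-1]
cv2.imwrite('pics/ab.png',cv2.resize(A,(800,300)))
"
```

```text
t 8.9 pos [0.5169 0.0314 0.215 ] yang 7.88 F [-0.1 -0.1 -3.6] T [ 0.01 -0.    0.  ] w 0.272
shift [ 0.1 -0.1 -0. ] turn -0.0022 rows 0.014534932663181451 0.002960414615839259
wrist 10694 [0.51220025 0.07090071 0.18373555] ((514.8534545898438, 54.003379821777344), (43.82556915283203, 174.16677856445312), 6.860355377197266)
top 454 [0.49796108 0.2031903  0.1833147 ] ((507.4698181152344, 116.39106750488281), (25.278932571411133, 300.76885986328125), 5.838204860687256)
```

View pics/ab.png

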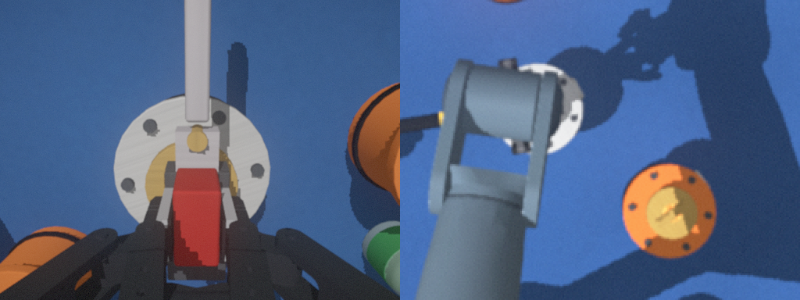

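The wrist view shows the wrench over the steel pot, but its bar is hidden. I'll compare wrench and pot within this one picture.

```bash
python3 -c "
from h import *
from scipy.optimize import least_squares
c=dict(np.load('last_wrist.npz'));P=cloud(c);Z=P[...,2];x,y=P[...,0],P[...,1];hsv=cv2.cvtColor(c['image'],cv2.COLOR_RGB2HSV)
near=np.hypot(x-.52,y-.01)<.1
for lo,hi,R in((.1,.116,.074),(.12,.13,.040)):
  m=near&(Z>lo)&(Z<hi);q=P[m];
  ang=np.arctan2(q[:,1]-.01,q[:,0]-.52);rr=np.hypot(q[:,0]-.52,q[:,1]-.01)
  E=[]
  for k in np.unique((ang*30).astype(int)):
    s=np.where((ang*30).astype(int)==k)[0];i=s[rr[s].argmax()]
    if rr[i]>R-.008:E.append(q[i])
  E=np.array(E);f=least_squares(lambda p:np.hypot(E[:,0]-p[0],E[:,1]-p[1])-p[2],[.52,.01,R],loss='soft_l1',f_scale=.001)
  print(lo,len(E),f.x,q[:,2].mean(), np.degrees(ang.min()),np.degrees(ang.max()))
red=(hsv[...,1]>150)&((hsv[...,0]<6)|(hsv[...,0]>174))&(Z>.19)&near
q=P[red];print('red',red.sum(),np.median(q[:,2]),cv2.minAreaRect((q[q[:,2]>.212][:,:2]*1000).astype(np.float32)))
# shank axis
m=(Z>.165)&(Z<.2)&(y>.1)&(y<.3)&(abs(x-.5)<.06);q=P[m]
for k in np.arange(.1,.16,.01):
  s=(abs(q[:,1]-k)<.003);
  if s.sum()>5: print(k.round(3),q[s,0].min().round(4),q[s,0].max().round(4),q[s,2].mean().round(4))
# white clevis / gold pin
g=(hsv[...,0]>12)&(hsv[...,0]<30)&(hsv[...,1]>80)&(Z>.17)&(Z<.2)&near
q=P[g];print('pin',g.sum(),q.mean(0) if g.sum() else 0)
"
```

```text
0.1 132 [0.51581493 0.00934079 0.0730378 ] 0.1015057542448273 -179.99004135093716 179.9665966535347
0.12 86 [0.515801   0.00969992 0.0393121 ] 0.12592129742316402 -179.92290277578644 179.95670019528058
red 6992 0.21913341037675477 ((517.54345703125, 29.504470825195312), (23.818567276000977, 45.08264923095703), 8.084763526916504)
0.1 0.5011 0.5152 0.1819
0.11 0.5 0.5142 0.1819
0.12 0.4982 0.5131 0.1817
0.13 0.497 0.5115 0.1817
0.14 0.4962 0.5101 0.1817
pin 640 [0.51246094 0.06736168 0.18596138]
```

>>> move_arm --jaw '[-1,-1,-1,-1]' --pt "2.5 -4.7 0" --pt "2.5 -4.7 8" --pt "2.5 -4.7 16" --pt "2.5 -4.7 16" --turn '[0,0,0,0]'

```text
time: 9.4
eef_pos: [0.5113, 0.0333, 0.1973]
ee_rot: [[-0.138, 0.99, -0.004], [0.99, 0.138, 0.001], [0.001, -0.004, -1.0]]
wrist_force: [-0.8, -0.4, -4.1]
width: 0.267
gripper_force: 59.7
```

```bash
cat > m.py <<'E'
from h import *
from scipy.optimize import least_squares
plan(.5168,.0315,.178,8.0)
c=shot('wrist');P=cloud(c);Z=P[...,2];x,y=P[...,0],P[...,1];hsv=cv2.cvtColor(c['image'],cv2.COLOR_RGB2HSV)
C=(.516,.0097);near=np.hypot(x-C[0],y-C[1])<.1
gold=(hsv[...,0]>12)&(hsv[...,0]<30)&(hsv[...,1]>80)
m=near&(Z>.12)&(Z<.13)&gold;q=P[m]
ang=np.arctan2(q[:,1]-C[1],q[:,0]-C[0]);rr=np.hypot(q[:,0]-C[0],q[:,1]-C[1]);E=[]
for k in np.unique((ang*30).astype(int)):
    s=np.where((ang*30).astype(int)==k)[0];i=s[rr[s].argmax()]
    if rr[i]>.035:E.append(q[i])
E=np.array(E);f=least_squares(lambda p:np.hypot(E[:,0]-p[0],E[:,1]-p[1])-.0393,C,loss='soft_l1',f_scale=.001)
print('nut',len(E),f.x)
red=(hsv[...,1]>150)&((hsv[...,0]<6)|(hsv[...,0]>174))&(Z>.15)&near
q=P[red];zt=np.percentile(q[:,2],80);print('red top z',zt,cv2.minAreaRect((q[q[:,2]>zt-.006][:,:2]*1000).astype(np.float32)))
g=gold&(Z>.145)&(Z<.2)&near;q=P[g];print('pin',g.sum(),np.median(q,0),'origin',np.median(q,0)[:2]-.06*np.array([np.cos(np.radians(98)),np.sin(np.radians(98))]))
E
python3 m.py
```

```text
t 9.4 pos [0.5113 0.0333 0.1973] yang 7.96 F [-0.8 -0.4 -4.1] T [-0.05  0.1   0.01] w 0.267
shift [-2.6  5.3 19.2] turn -0.0008 rows 0.005011111872652463 0.4022103133225246
nut 77 [0.51579459 0.00967613]
red top z 0.20200455861311564 ((512.1173706054688, 31.249784469604492), (23.45204734802246, 45.37696075439453), 8.013276100158691)
pin 654 [0.50683172 0.0694323  0.1694273 ] origin [0.51518211 0.01001622]
```

>>> move_arm --jaw '[-1,-1,-1,-1,-1]' --pt "0 0.4 4" --pt "0 0.4 8" --pt "0 0.4 12" --pt "0 0.4 16" --pt "0 0.4 19" --turn '[0,0,0,0,0]'

```text
time: 9.95
eef_pos: [0.5127, 0.0332, 0.1798]
ee_rot: [[-0.139, 0.99, -0.001], [0.99, 0.139, 0.0], [0.0, -0.001, -1.0]]
wrist_force: [0.4, 0.3, -4.0]
width: 0.269
gripper_force: 59.9
```

```bash
python3 m.py
```

```text
t 9.95 pos [0.5127 0.0332 0.1798] yang 7.96 F [ 0.4  0.3 -4. ] T [-0.02  0.04  0.02] w 0.269
shift [-2.2  3.8  1.8] turn -0.0007 rows 0.004521623881386545 0.09497714620789154
nut 70 [0.51586697 0.0097104 ]
red top z 0.18452242542659364 ((513.3748168945312, 31.397127151489258), (23.829938888549805, 44.675010681152344), 8.180797576904297)
pin 627 [0.50844703 0.06869003 0.15192779] origin [0.51679742 0.00927395]
```

>>> move_arm --jaw '[-1,-1,-1,-1]' --pt "0 0 1.5" --pt "0 0 3" --pt "0 0 4" --pt "0 0 4" --turn '[0,0,0,0]'

```text
time: 10.4
eef_pos: [0.5131, 0.0332, 0.1774]
ee_rot: [[-0.139, 0.99, 0.0], [0.99, 0.139, -0.0], [-0.0, 0.0, -1.0]]
wrist_force: [-3.2, 1.4, 5.0]
width: 0.269
gripper_force: 61.0
```

```bash
python3 m.py
```

```text
t 10.4 pos [0.5131 0.0332 0.1774] yang 7.97 F [-3.2  1.4  5. ] T [ 0.02  0.83 -0.09] w 0.269
shift [-2.2  3.4 -0.6] turn -0.0005 rows 0.0036226857363630175 0.08150671971902268
nut 68 [0.51581358 0.00973291]
red top z 0.18217662471178797 ((513.7461547851562, 31.547828674316406), (23.85869598388672, 44.59700012207031), 8.173995018005371)
pin 609 [0.50890581 0.06856943 0.14961469] origin [0.51725619 0.00915334]
```

The wrench is seated: its underside is at 0.125 and I feel contact. Next I release it, rise, and plan the move to the handle.

>>> move_arm --jaw '[0,1,1,1,1]' --pt "0 0 0" --pt "0 0 0" --pt "0 0 0" --pt "0 0 0" --pt "0 0 0" --turn '[0,0,0,0,0]'

```text
time: 10.95
eef_pos: [0.513, 0.0331, 0.1763]
ee_rot: [[-0.139, 0.99, 0.0], [0.99, 0.139, -0.0], [-0.0, 0.0, -1.0]]
wrist_force: [-0.4, -0.2, -1.3]
width: 0.999
gripper_force: 0.0
```

>>> move_arm --jaw '[1,1,1,1,1]' --pt "0 0 -10" --pt "0 0 -30" --pt "0 0 -55" --pt "0 0 -70" --pt "0 0 -70" --turn '[0,0,0,0,0]'

```text
time: 11.45
eef_pos: [0.5144, 0.0329, 0.2494]
ee_rot: [[-0.139, 0.99, 0.006], [0.99, 0.139, -0.001], [-0.002, 0.006, -1.0]]
wrist_force: [0.4, -0.1, -0.3]
width: 1.0
gripper_force: 0.0
```

```bash
sed -i "s/(Z>.145)&(Z<.2)/(Z>.14)\&(Z<.16)/" m.py; cat >> m.py <<'E'
cv2.imwrite('pics/p%d.png'%int(readout.sense()['time']*100),c['image'][:,:,::-1])
dark=(hsv[...,2]<60)&(Z>.138)&(Z<.155)&(np.hypot(x-C[0],y-C[1])>.125)&(np.hypot(x-C[0],y-C[1])<.27)
q=P[dark];print('handle',dark.sum(),cv2.minAreaRect((q[:,:2]*1000).astype(np.float32)) if len(q) else 0)
plan(.4894,.1978,.225,8.0)
E
python3 m.py; ls pics
```

```text
t 11.45 pos [0.5144 0.0329 0.2494] yang 7.97 F [ 0.4 -0.1 -0.3] T [ 0.02 -0.02  0.03] w 1.0
shift [-1.6  1.8 71.5] turn -0.0006 rows 0.003893172061768992 1.4299254392672065
nut 117 [0.51574671 0.00978489]
red top z 0.1823476149359883 ((514.0260620117188, 31.834575653076172), (23.03931999206543, 43.2327880859375), 7.7989912033081055)
pin 293 [0.50933577 0.06870513 0.14949493] origin [0.51768615 0.00928905]
handle 21 ((498.2305908203125, 148.13021850585938), (17.388795852661133, 0.7183041572570801), 7.8321990966796875)
t 11.5 pos [0.5135 0.0331 0.2475] yang 7.97 F [-0.9  0.1 -0.2] T [ 0.01  0.03 -0.01] w 1.002
shift [166.5  -1.1  22.3] turn -0.0006 rows 0.0038917230169627083 3.3596685913776985
a.png
ab.png
crop.png
p1150.png
top.png
w1.png
```

>>> move_arm --jaw '[0.5,0,0,0,0]' --pt "40 0.5 0" --pt "85 0.5 0" --pt "130 0.5 0" --pt "160 0.5 0" --pt "166 0.5 0" --turn '[0,0,0,0,0]'

```text
time: 12.0
eef_pos: [0.4888, 0.2, 0.2446]
ee_rot: [[-0.142, 0.99, -0.003], [0.99, 0.142, -0.0], [0.0, -0.003, -1.0]]
wrist_force: [0.5, 0.2, -0.5]
width: 0.499
gripper_force: 0.0
```

```bash
python3 - <<'E'
from h import *
c=shot('wrist','hp.png');P=cloud(c);Z=P[...,2];x,y=P[...,0],P[...,1];hsv=cv2.cvtColor(c['image'],cv2.COLOR_RGB2HSV)
rr=np.hypot(x-.516,y-.0097)
for k in (.15,.17,.19,.21,.23,.25):
    m=(abs(rr-k)<.004)&(Z>.14)&(Z<.155)&(y>0)&(abs(x-.5)<.07)
    q=P[m]
    if len(q)>3: print(k,len(q),(q.min(0)[:2]+q.max(0)[:2])/2,np.ptp(q[:,0]),q[:,2].mean())
plan(.491,.1978,.148,8)
E
```

```text
0.15 330 [0.49698393 0.1582566 ] 0.02222236828812002 0.1466847789998561
0.17 334 [0.49408131 0.178002  ] 0.02196643924075181 0.14653479409312195
0.19 361 [0.49151429 0.1977758 ] 0.0220590811835622 0.14636882362037243
0.21 387 [0.48892464 0.21769293] 0.02225799578923099 0.14619383520864576
0.23 415 [0.48638078 0.23732659] 0.022440987360551112 0.14601744251756496
0.25 452 [0.48363199 0.25726853] 0.021397197583894745 0.1454816918643971
t 12.05 pos [0.4891 0.1993 0.2447] yang 8.14 F [-1.1  0.6  0.6] T [ 0.02 -0.02 -0.05] w 0.501
shift [-1.7  1.9 96.7] turn 0.0024 rows 0.016284556238104216 1.9352786726266258
```

View pics/hp.png

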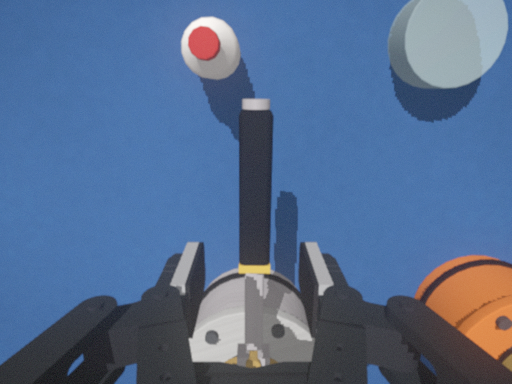

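The handle (255,105–270) lies between the fingers. Its centre at 190 mm from the axis is (0.4915, 0.198), so I descend around it.

>>> move_arm --jaw '[0,0,0,0,0]' --pt "-1.5 2 25" --pt "-1.5 2 55" --pt "-1.5 2 80" --pt "-1.5 2 96" --pt "-1.5 2 96" --turn '[0,0,0,0,0]'

```text
time: 12.55
eef_pos: [0.4905, 0.1948, 0.1467]
ee_rot: [[-0.137, 0.991, -0.007], [0.991, 0.137, -0.002], [-0.001, -0.007, -1.0]]
wrist_force: [0.3, 0.1, 0.0]
width: 0.5
gripper_force: 0.0
```

>>> move_arm --jaw '[0,0,0,0,0]' --pt "-0.7 9.5 0" --pt "-2 18.9 0" --pt "-3.6 28.3 0" --pt "-5.8 37.6 0" --pt "-8.4 46.7 0" --turn '[0.05,0.1,0.15,0.2,0.25]'

```text
time: 13.05
eef_pos: [0.5402, 0.1941, 0.1508]
ee_rot: [[0.114, 0.994, -0.001], [0.994, -0.114, 0.001], [0.001, -0.001, -1.0]]
wrist_force: [-2.9, 1.5, -0.3]
width: 0.5
gripper_force: 1.1
```

```bash
cat > s.py <<'E'
from h import *
import sys
C=np.array([.516,.0097])
def st():
    s=readout.sense();p=s['eef_pos'];R=s['ee_rot'];d=p[:2]-C
    loc=np.array([d@R[:2,0],d@R[:2,1]])*1000
    print('t',round(s['time'],2),'pos',p.round(4),'loc(x,y from nut, tool axes)',loc.round(1),'handle yaw',round(np.degrees(np.arctan2(R[1,0],R[0,0])),2),'F tool',(R.T@s['wrist_force']).round(1),'w',round(s['width'],3))
st()
c=shot('wrist');P=cloud(c);Z=P[...,2];x,y=P[...,0],P[...,1];hsv=cv2.cvtColor(c['image'],cv2.COLOR_RGB2HSV)
near=np.hypot(x-C[0],y-C[1])<.12
dark=(hsv[...,2]<70)&(Z>.142)&(Z<.150);rr=np.hypot(x-C[0],y-C[1])
pts=[]
for k in (.20,.21,.22,.23,.24,.25):
    m=(abs(rr-k)<.004)&dark&(y>0);q=P[m]
    if len(q)>30: pts.append(q[:,:2].mean(0))
pts=np.array(pts)
if len(pts)>2:
    d=pts[-1]-pts[0];print('handle dir',np.degrees(np.arctan2(d[1],d[0])).round(2))
    e=pts.mean(0)-C;print('handle bearing',np.degrees(np.arctan2(e[1],e[0])).round(2))
red=(hsv[...,1]>150)&((hsv[...,0]<6)|(hsv[...,0]>174))&(Z>.16)&near;q=P[red]
if len(q)>20: print('red',len(q),cv2.minAreaRect((q[:,:2]*1000).astype(np.float32)))
m=near&(Z>.143)&(Z<.151)&(rr<.13);q=P[m]
if len(q)>50: print('head',len(q),cv2.minAreaRect((q[:,:2]*1000).astype(np.float32)))
E
python3 s.py
```

```text
t 13.05 pos [0.5402 0.1941 0.1508] loc(x,y from nut, tool axes) [185.9   3. ] handle yaw 83.47 F tool [ 1.2 -3.   0.3] w 0.5
handle dir 79.13
handle bearing 84.73
```

>>> move_arm --jaw '[0,0,0]' --pt "-0.2 5.6 0" --pt "-0.5 11.1 0" --pt "-1 16.7 0" --turn '[0.03,0.06,0.09]'

```text
time: 13.4
eef_pos: [0.5566, 0.1912, 0.1504]
ee_rot: [[0.202, 0.979, -0.001], [0.979, -0.202, -0.001], [-0.001, -0.0, -1.0]]
wrist_force: [-2.5, -1.6, 0.5]
width: 0.498
gripper_force: 1.0
```

```bash
sed -i 's/^c=shot(.wrist.)/c=shot("wrist","s%d.png"%int(readout.sense()["time"]*100))/' s.py; python3 s.py; ls pics
```

```text
t 13.4 pos [0.5566 0.1912 0.1504] loc(x,y from nut, tool axes) [185.9   3.2] handle yaw 78.37 F tool [-2.1 -2.1 -0.5] w 0.498
handle dir 71.13
handle bearing 79.35
a.png
ab.png
crop.png
hp.png
p1150.png
s1340.png
top.png
w1.png
```

>>> move_arm --jaw '[0,0]' --pt "-0.2 5.6 0" --pt "-0.5 11.1 0" --turn '[0.03,0.06]'

```text
time: 13.65
eef_pos: [0.5674, 0.1888, 0.1502]
ee_rot: [[0.26, 0.966, -0.0], [0.966, -0.26, -0.0], [-0.0, -0.0, -1.0]]
wrist_force: [-3.0, -1.7, -0.2]
width: 0.501
gripper_force: 1.0
```

```bash
python3 s.py
```

```text
t 13.65 pos [0.5674 0.1888 0.1502] loc(x,y from nut, tool axes) [186.3   3.1] handle yaw 74.92 F tool [-2.4 -2.5  0.2] w 0.501
handle dir 67.51
handle bearing 75.95
```

View pics/s1340.png

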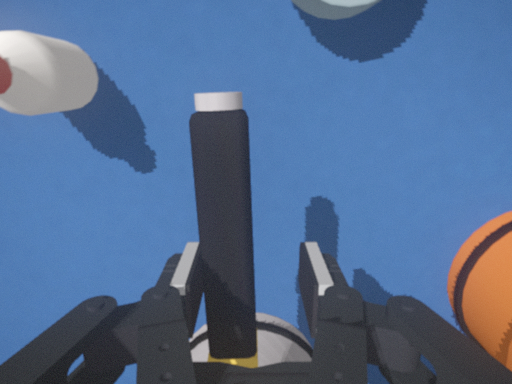

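The left finger pushes the handle (222,100–350). Drag is only about 2.5 N, so the nut is still running. I'll continue in small steps.

>>> move_arm --jaw '[0,0]' --pt "-0.2 5.6 0" --pt "-0.5 11.1 0" --turn '[0.03,0.06]'

```text
time: 13.9
eef_pos: [0.5781, 0.1856, 0.1502]
ee_rot: [[0.318, 0.948, -0.0], [0.948, -0.318, -0.0], [-0.0, -0.0, -1.0]]
wrist_force: [-1.9, -1.4, 0.4]
width: 0.501
gripper_force: 1.0
```

```bash
cat > s.py <<'E'
from h import *
C=np.array([.516,.0097])
s=readout.sense();p=s['eef_pos'];R=s['ee_rot'];d=p[:2]-C
loc=np.array([d@R[:2,0],d@R[:2,1]])*1000
print('t',round(s['time'],2),'pos',p.round(4),'loc',loc.round(1),'tool x yaw',round(np.degrees(np.arctan2(R[1,0],R[0,0])),2),'F tool',(R.T@s['wrist_force']).round(1))
c=shot('wrist',"s%d.png"%int(s["time"]*100));P=cloud(c);Z=P[...,2]
L=[]
for v in range(125,235,5):
    u=np.where((Z[v]>.141)&(Z[v]<.15))[0]; u=u[(u>150)&(u<300)]
    if len(u)>20: L.append(P[v,u,:2].mean(0))
L=np.array(L)
if len(L)>5:
    f=cv2.fitLine(L.astype(np.float32)*1000,cv2.DIST_HUBER,0,.01,.01).ravel();a=np.degrees(np.arctan2(f[1],f[0]));a=a+180 if a<0 else a
    e=L.mean(0)-C;b=np.degrees(np.arctan2(e[1],e[0]));rad=np.hypot(*e)
    sn=np.sin(np.radians(a-b))*rad/.06   # sine law: bend
    print('dir',a.round(2),'bearing',b.round(2),'r',rad.round(3),'bend est rad',(-np.arcsin(np.clip(sn,-1,1))).round(3))
E
python3 s.py
```

```text
t 13.9 pos [0.5781 0.1856 0.1502] loc [186.5   3. ] tool x yaw 71.48 F tool [-1.9 -1.4 -0.4]
dir 73.64 bearing 73.5 r 0.23 bend est rad -0.009
```

>>> move_arm --jaw '[0,0]' --pt "-0.2 5.6 0" --pt "-0.5 11.1 0" --turn '[0.03,0.06]'

```text
time: 14.15
eef_pos: [0.5885, 0.1816, 0.1503]
ee_rot: [[0.374, 0.927, -0.0], [0.927, -0.374, 0.0], [0.0, -0.0, -1.0]]
wrist_force: [-2.2, -1.0, 0.3]
width: 0.501
gripper_force: 1.0
```

```bash
python3 s.py
```

```text
t 14.15 pos [0.5885 0.1816 0.1503] loc [186.6   3. ] tool x yaw 68.04 F tool [-1.7 -1.7 -0.3]
dir 70.3 bearing 70.1 r 0.23 bend est rad -0.013
```

>>> move_arm --jaw '[0,0]' --pt "-0.2 5.6 0" --pt "-0.5 11.1 0" --turn '[0.03,0.06]'

```text
time: 14.4
eef_pos: [0.5987, 0.177, 0.1503]
ee_rot: [[0.429, 0.903, 0.0], [0.903, -0.429, 0.0], [0.0, -0.0, -1.0]]
wrist_force: [-2.3, -0.6, -0.2]
width: 0.501
gripper_force: 1.0
```

```bash
python3 s.py
```

```text
t 14.4 pos [0.5987 0.177  0.1503] loc [186.6   2.9] tool x yaw 64.6 F tool [-1.5 -1.8  0.2]
dir 66.87 bearing 66.7 r 0.23 bend est rad -0.012
```

>>> move_arm --jaw '[0,0]' --pt "-0.2 5.6 0" --pt "-0.5 11.1 0" --turn '[0.03,0.06]'

```text
time: 14.65
eef_pos: [0.6078, 0.1721, 0.15]
ee_rot: [[0.482, 0.876, -0.002], [0.876, -0.482, 0.001], [-0.0, -0.002, -1.0]]
wrist_force: [-5.1, 3.5, 0.3]
width: 0.5
gripper_force: 3.4
```

```bash
python3 s.py
```

```text
t 14.65 pos [0.6078 0.1721 0.15  ] loc [186.5   2.1] tool x yaw 61.16 F tool [ 0.6 -6.2 -0.3]
dir 63.92 bearing 63.58 r 0.23 bend est rad -0.023
```

The force has jumped to 6 N, so the nut is tight. Now I bend the handle gently.

>>> move_arm --jaw '[0,0]' --pt "0 4 0" --pt "-0.3 8 0" --turn '[0.03,0.06]'

```text
time: 14.9
eef_pos: [0.6137, 0.1683, 0.1494]
ee_rot: [[0.534, 0.846, -0.005], [0.846, -0.534, 0.001], [-0.002, -0.004, -1.0]]
wrist_force: [-6.5, 2.9, 0.2]
width: 0.502
gripper_force: 3.7
```

```bash
python3 s.py
```

```text
t 14.9 pos [0.6137 0.1683 0.1494] loc [186.3  -2. ] tool x yaw 57.75 F tool [-1.  -7.  -0.1]
dir 60.59 bearing 61.27 r 0.23 bend est rad 0.046
```

>>> move_arm --jaw '[0,0]' --pt "0 4 0" --pt "-0.3 8 0" --turn '[0.03,0.06]'

```text
time: 15.15
eef_pos: [0.6201, 0.1638, 0.1493]
ee_rot: [[0.583, 0.812, -0.005], [0.812, -0.583, 0.001], [-0.002, -0.005, -1.0]]
wrist_force: [-7.8, 2.6, 0.7]
width: 0.503
gripper_force: 3.8
```

```bash
python3 s.py
```

```text
t 15.15 pos [0.6201 0.1638 0.1493] loc [185.9  -5.3] tool x yaw 54.33 F tool [-2.5 -7.9 -0.7]
dir 57.38 bearing 58.68 r 0.23 bend est rad 0.087
```

>>> move_arm --jaw '[0,0]' --pt "0 3.5 0" --pt "-0.3 7 0" --turn '[0.025,0.05]'

```text
time: 15.4
eef_pos: [0.6255, 0.1596, 0.1492]
ee_rot: [[0.623, 0.782, -0.005], [0.782, -0.623, 0.001], [-0.002, -0.005, -1.0]]
wrist_force: [-7.3, 2.2, -0.0]
width: 0.498
gripper_force: 3.9
```

```bash
python3 s.py
```

```text
t 15.4 pos [0.6255 0.1596 0.1492] loc [185.5  -7.7] tool x yaw 51.47 F tool [-2.8 -7.1  0.1]
dir 54.13 bearing 56.41 r 0.23 bend est rad 0.152
```

Bend is about 0.165 rad by direction, bearing and force (8 N). I'll push a hair more for margin, then ease off.

>>> move_arm --jaw '[0,0]' --pt "0 2 0" --pt "0 2 0" --turn '[0.015,0.015]'

```text
time: 15.65
eef_pos: [0.6272, 0.1583, 0.1493]
ee_rot: [[0.634, 0.773, -0.005], [0.773, -0.634, 0.001], [-0.002, -0.005, -1.0]]
wrist_force: [-7.1, 2.2, -0.0]
width: 0.503
gripper_force: 3.8
```

```bash
python3 s.py; python3 -c "
from h import *
c=shot('scene','sc.png',(150,130,320,257),4.7)"
```

```text
t 15.65 pos [0.6272 0.1583 0.1493] loc [185.4  -8.3] tool x yaw 50.65 F tool [-2.8 -6.9  0.1]
dir 53.42 bearing 55.72 r 0.229 bend est rad 0.154
```

View pics/sc.png

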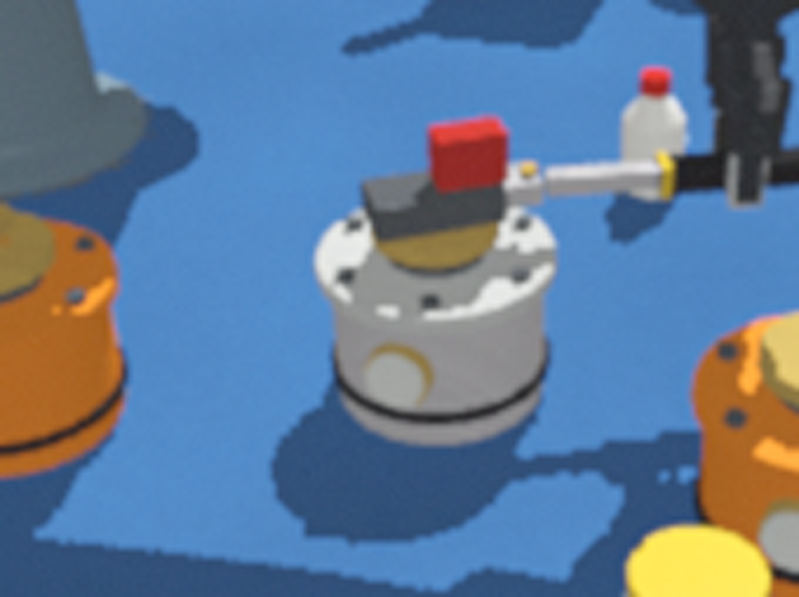

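The scene view shows the head flat on the flange and the handle kinked at the pin (529,170). I'm easing off.

>>> move_arm --jaw '[0,0,0,0,0]' --pt "0 -4 0" --pt "0 -8 0" --pt "0 -13 0" --pt "0 -18 0" --pt "0 -22 0" --turn '[-0.03,-0.06,-0.1,-0.14,-0.17]'

```text
time: 16.25
eef_pos: [0.6095, 0.1716, 0.149]
ee_rot: [[0.492, 0.87, -0.006], [0.87, -0.492, -0.001], [-0.004, -0.005, -1.0]]
wrist_force: [-7.7, -0.5, 0.5]
width: 0.501
gripper_force: 3.4
```

```bash
python3 s.py
```

```text
t 16.25 pos [0.6095 0.1716 0.149 ] loc [186.9   1.7] tool x yaw 60.51 F tool [-4.2 -6.4 -0.5]
dir 63.41 bearing 63.05 r 0.23 bend est rad -0.024
```

>>> move_arm --jaw '[0,0,0,0]' --pt "0 -4 0" --pt "0 -8 0" --pt "0 -10 0" --pt "0 -10 0" --turn '[0,0,0,0]'

```text
time: 16.7
eef_pos: [0.6037, 0.1767, 0.1509]
ee_rot: [[0.494, 0.87, 0.002], [0.87, -0.494, 0.0], [0.001, 0.002, -1.0]]
wrist_force: [0.5, -0.3, -0.0]
width: 0.5
gripper_force: 0.0
```

```bash
python3 s.py
```

```text
t 16.7 pos [0.6037 0.1767 0.1509] loc [188.5  -6.2] tool x yaw 60.42 F tool [-0.   0.6  0. ]
dir 65.03 bearing 65.01 r 0.232 bend est rad -0.002
```

Contact has ended and the handle is straight. I centre the fingers about it, then rise.

>>> move_arm --jaw '[0,0,0]' --pt "0 -4 0" --pt "0 -8 0" --pt "0 -8 0" --turn '[-0.04,-0.08,-0.08]'

```text
time: 17.05
eef_pos: [0.5963, 0.1806, 0.1506]
ee_rot: [[0.422, 0.906, 0.001], [0.906, -0.422, 0.0], [0.001, 0.001, -1.0]]
wrist_force: [-0.7, 0.2, -0.6]
width: 0.502
gripper_force: 0.0
```

>>> move_arm --jaw '[0,0,0,0,0]' --pt "0 0 -15" --pt "0 0 -45" --pt "0 0 -85" --pt "0 0 -120" --pt "0 0 -120" --turn '[0,0,0,0,0]'

```text
time: 17.55
eef_pos: [0.5995, 0.1808, 0.279]
ee_rot: [[0.423, 0.906, 0.014], [0.906, -0.423, 0.002], [0.007, 0.012, -1.0]]
wrist_force: [-0.1, 0.1, 1.0]
width: 0.497
gripper_force: 0.0
```

>>> move_arm --jaw '[0,0,0,0,0]' --pt "-20 -30 0" --pt "-35 -65 0" --pt "-50 -100 0" --pt "-50 -130 0" --pt "-50 -140 0" --turn '[0,0,0,0,0]'

```text
time: 18.05
eef_pos: [0.4463, 0.1949, 0.2706]
ee_rot: [[0.422, 0.907, 0.001], [0.907, -0.422, 0.0], [0.0, 0.0, -1.0]]
wrist_force: [0.3, -0.3, 0.0]
width: 0.502
gripper_force: 0.0
```

```bash
python3 - <<'E'
from h import *
s=readout.sense();print(s['time'],s['eef_pos'],s['wrist_force'])
a=shot('top')['image'];b=shot('scene')['image']
A=np.hstack([cv2.resize(a[80:320,90:410],(400,300)),cv2.resize(b[110:302,130:386],(400,300))])
cv2.imwrite('pics/end.png',A[:,:,::-1])
E
```

```text
18.05 [0.44627117 0.19486131 0.27060835] [ 0.31188074 -0.30566307  0.02769203]
```

View pics/end.png

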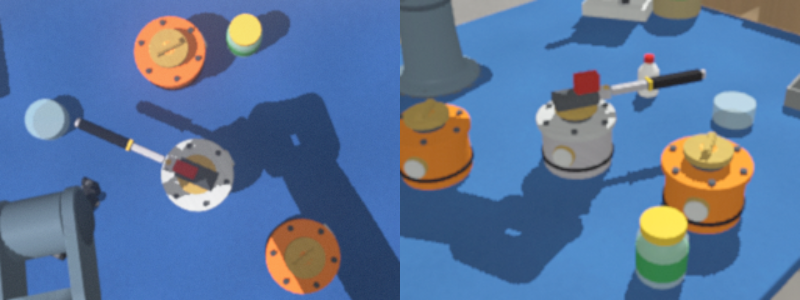

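The wrench sits straight on the steel pot's nut, with the handle tip at (78,123) in the left half. The jar, bottle and dishes are undisturbed, so I'm handing in.

```bash
python3 -c "
from h import *
print(r.job_done())"
```

```text
the job is handed in; nothing more can be done
None
```

The job is handed in, with no verdict returned: the nut came up tight, the handle broke over at about 0.17 rad (my estimate) with about 8 N on it and sprang straight, and the wrench is still on the nut with the jar, bottle and dishes undisturbed, at about 18 s on the robot's clock.

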